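# Centre a brass assay bar on the inspection stage

## Task

The brass bar lies in the blue trough, whose walls leave only its ends to grip, but on the aluminium inspection stage the two stops leave only its long sides free: so first lay the bar flat on the green pad and let go of it, then take it again the other way and set it down, without dropping it, flat on the stage between the two dark stops. It must end centred on the stage's cross and square with the scribed lines, and the loose caps and the lighter must stay where they are.

Things in the scene. Friction and masses are not known exactly. Their poses are not given: they have to be found in the camera images.
- bar_center (a point): Centre (half-way up) of the loose brass bar, 46 mm long (its x axis), 26 mm wide (its y axis), 14 mm high (z axis up), 0.08 to 0.17 kg. Either way round is alike. At the start it lies on the floor of the trough, its x axis along the trough's.
- bar: The same bar; origin at the centre of its underside, axes as above.
- trough: Fixed blue channel for bar stock, open at both ends and above; origin at the centre of its underside, x axis along the channel. 110 mm long, floor top 4 mm above the bench, inside width 36 mm, two side walls 6 mm thick and 24 mm high above the bench (higher than the bar lying in it). Stands either at the near or the far place, the stage at the other.
- pad_top (a point): Centre of the top face of the fixed green pad, 74 mm (x) by 60 mm (y), its top 6 mm above the bench. The bar counts as laid on it when its centre is within 30 mm (x) and 25 mm (y) of this point.
- stage_top (a point): Centre of the fixed aluminium stage plate's top face (marked with a red cross), 16 mm above the bench; z up. Plate 104 mm along x, 92 mm along y. Two dark steel stops, 13 mm thick, 30 mm wide (y) and 20 mm high above the plate, stand at x = -33 and +33 mm, their inner faces 53 mm apart at x = -26.5 and +26.5 mm: the bar goes between them with its x axis along the stage's x. The sides (y) are open. Two black lines along x at y = -14 and +14 mm frame the bar's long sides.
- cap_large: Bystander: loose dark brown round cap, 48 mm across, 14 mm high; origin at the centre of its underside. Not to be shifted.
- cap_medium: Bystander: loose brass round cap, 38 mm across, 9 mm high; origin at the centre of its underside. Not to be shifted.
- cap_small: Bystander: loose brass round cap, 30 mm across, 10 mm high; origin at the centre of its underside. Not to be shifted.
- gas_lighter: Bystander: loose pink pocket lighter, 81 x 23 x 12 mm, lying flat; origin at the centre of its underside. Not to be shifted.
- pole_axis (a point): Hazard: axis of a fixed upright dark pole, 25 mm thick and over 1 m tall, 0.15 m above the bench; its foot is 90 mm wide. A wide gripper needs care beside it: with the bar laid askew on the pad, at about 45 degrees, both grasps clear it. The air over the trough and stage places is open; nothing in the work area is taller than 38 mm.
- shade_rim (a point): Hazard: the point of the fixed green lamp shade's rim nearest the work, about 0.24 m above the bench. The shade spreads from here 0.22 m towards the robot and 0.1 to 0.15 m to either side, up to 0.47 m high.
Not all that is in view belongs to the job. Of the things that look like the bar, take the one that is nearest to the robot's base at the start.

How it is judged:
On the way:
1. the bar lies flat on the green pad, let go of and at rest (x of bar_center in the frame of pad_top between -0.03 and 0.03 m and y of bar_center in the frame of pad_top between -0.025 and 0.025 m and z of bar_center in the frame of pad_top between 0.004 and 0.01 m and angle between bar_center's own z axis and vertical below 0.1 rad and contact force between the fingers and bar below 0.1 N and linear speed of bar below 0.02 m/s), for 0.2 s.
At the end, for the whole second after the job is handed in: The bar lies flat on the stage plate between the two stops, its centre within 4 mm of the cross along both stage axes, its length within 0.1 rad of the stage's x axis, released and at rest (x of bar_center in the frame of stage_top between -0.004 and 0.004 m and y of bar_center in the frame of stage_top between -0.004 and 0.004 m and z of bar_center in the frame of stage_top between 0.004 and 0.01 m and angle between the x axis of bar_center and the x axis of stage_top, either way round below 0.1 rad and angle between bar_center's own z axis and vertical below 0.08 rad and contact force between the fingers and bar below 0.1 N and linear speed of bar below 0.02 m/s); the robot touches nothing.
It fails at once if the bar is dropped (falls freely faster than 0.4 m/s, about 8 mm) (contact force between the fingers and bar below 0.05 N and linear speed of bar above 0.4 m/s).
It fails at once if a loose cap or the lighter is moved by more than 20 mm (distance of any of cap_large, cap_medium, cap_small, gas_lighter from where it was at the start of the episode above 0.02 m).
It also fails if it takes over 58 s, if anything falls off the work surface, if the arm or the gripper's body presses on something with over 40 N, if the wrist force passes 120 N, or if a joint passes its speed limit or range.

## Robot

A 7-joint arm with a two-finger parallel gripper is mounted at the origin on the work surface; the furniture and walls round the work are solid. World frame = base frame: x ahead of the robot, y to its left, z up, the work surface at z = 0. Lengths are in m, angles in rad, forces in N, time in s.
With the tool pointing down it reaches from about 0.425 to 0.95 m from the base axis. Payload 4.7 kg.
Tool frame: the origin (TCP) lies midway between the tips of the shut fingers; the grasp point (between the pads) lies 19 mm behind it; z points along the fingers, y is the line along which they close (so a half turn about z gives the same grasp; the last joint's range is limited). The gripper opens to 87 mm and grips with 3 to 60 N. Pads are 19 mm wide; open, the fingers measure 117 mm over their backs; the gripper's body (75 mm by 190 mm) begins 51 mm behind the grasp point.
Start: joints at [1.296, 0.469, -0.049, 1.532, 0.024, 1.141, -0.082], TCP at [0.164, -0.655, 0.223] pointing down, gripper open.
Joint ranges: [-2.59, 2.59], [-0.33, 1.99], [-1.39, 1.29], [0.1, 2.45], [-1.04, 4.18], [0.21, 1.99], [-2.66, 2.66]. Speed limits (rad/s): [2.57, 2.57, 3.14, 3.14, 3.14, 3.14, 3.14].

## Interface

Orientations are given as a unit quaternion [w, x, y, z].
In Python, from cell import * gives the robot as it stands.
- The arm moves only by the tool arm_command, never from a script. Its argument "steps" is a list of rows, each an object of numbers: "tx", "ty", "tz": the shift along the world's x, y, z in cm; "spin": the turn about the world's z in rad; "jaw": the finger opening in cm, from 0 to 8.7. In form: [{"tx": .., "ty": .., "tz": .., "spin": .., "jaw": ..}, ...]. A call has 1 to 20 rows; each row is the pose to reach, as a shift and turn from the pose commanded when the call began; what a row does not reach only later rows make up. A row lasts 1/12 s, in which the tool goes at most 41.7 mm and 7.16 degrees, less where a joint would pass 70% of its speed; a pose out of reach is approached as far as the arm can. A call with a gripper value outside its range is refused whole. The fingers move at their own pace and stop on an object; "grip_force" is the grip in N (left out, the last holds). Time passes only in rows, so rows that repeat a pose let the fingers close. It gives the time, the measured TCP pose, the force, the opening and the grip force at its end, in the units of the state.
- sense(): the state, without advancing time (a new reading comes with each control period).
- get_image(name): name is "side" or "top" or "wrist"; returns the picture (480x640x3 uint8, blue, green, red); there is no depth.
- camera_info(name): a dict with "fx", "fy", "cx", "cy" (pixels), "rvec" (rotation vector, rad) and "tvec" (3), from world to camera coordinates, as OpenCV has them; the wrist camera has in their place "tool_from_camera" (4x4, takes a point from camera to tool coordinates, whose origin is the TCP and whose axes are the flange's). Camera axes: x right, y down, z forward; pixel columns grow to the right and rows downward; lengths in m; the calibration is good to about 2 mm. A picture is of the moment at which its call begins: read the wrist's pose just before it. camera_info takes no time and is no camera call.
- close_job(): hands the job in; it is judged then, once.
The state is a dict: "time_s": time; "joint_positions": joint angles; "dq": joint speeds; "effort": joint torques, N m; "eef_pos": TCP position; "ee_rot": TCP orientation; "wrist_force": force on the tool from outside, world axes, zero at the start; "wrist_torque": the same for the moment, N m; "grip_width": finger opening in m; "finger_force": force on a finger pad.
Only numpy, scipy, OpenCV 4.12 (cv2) and the standard library are available. Lean on these libraries where they do the work, as an engineer would, in place of code of your own. Each camera call takes 0.05 s, during which the arm holds its last target. There are 200 camera calls.

## Working session

There is one attempt and no reset: what is moved stays moved. The work goes in short steps, Python scripts to look and compute and a tool call to move; the robot and the scene stay as the last step left them, time stands still between calls to the robot, and variables do not carry over. Pictures are saved under pics/ and viewed, at most 10 in all, crops included, and the job is handed in when it is done.

Besides the shell and the picture viewer there is one more tool, called after "Request:" by a JSON object that holds its "name" and its "arguments", one argument or row to a line. arm_command: Moves the arm, as the interface text tells. Its arguments: {"type":"object","properties":{"steps":{"type":"array","items":{"type":"object","properties":{"tx":{"type":"number"},"ty":{"type":"number"},"tz":{"type":"number"},"spin":{"type":"number"},"jaw":{"type":"number"}}}},"grip_force":{"type":"number"}},"required":["steps"]}

```bash
mkdir -p pics; ls
python3 - <<'E'
from cell import *
import cv2
print(sense())
for n in ("side","top"):
    cv2.imwrite(f"pics/{n}0.png",get_image(n)); print(n,camera_info(n))
print(camera_info("wrist"))
E
```

```text
pics
{'time_s': 0.0, 'joint_positions': array([ 1.29615805,  0.46942525, -0.04859979,  1.53369801,  0.02414274,
        1.14100142, -0.08227016]), 'dq': array([-1.34969770e-03, -7.04596071e-04, -6.71272308e-05,  1.52118591e-04,
       -8.69518278e-04, -1.67092764e-03,  1.47815912e-03]), 'effort': array([ 1.45064201e-03, -5.07974052e+01, -8.04809527e-02, -2.36158812e+01,
       -6.15379703e-02,  3.79863835e-02,  1.68110378e-04]), 'eef_pos': array([ 0.1640625 , -0.65413556,  0.22150865]), 'ee_rot': array([-9.56968783e-04,  9.92455478e-01,  1.22601709e-01, -1.72917423e-04]), 'wrist_force': array([-0.41855938,  0.83359407,  1.18705578]), 'wrist_torque': array([-0.00694288,  0.00256602, -0.01279725]), 'finger_force': 0.0, 'grip_width': 0.08691807463948191}
side {'fx': 462.0344177883069, 'fy': 462.0344177883069, 'cx': 318.12945614704705, 'cy': 240.41213617427096, 'rvec': array([ 1.69077633,  1.80531468, -0.75828046]), 'tvec': array([ 0.30493747, -0.26661036,  1.37259484])}
top {'fx': 547.5684257970347, 'fy': 547.5684257970347, 'cx': 318.2842707283146, 'cy': 241.5420299783315, 'rvec': array([ 2.16625238, -2.12856958,  0.16375374]), 'tvec': array([-0.28511266,  0.56643217,  0.94117081])}
{'fx': 336.42981438363233, 'fy': 336.42981438363233, 'cx': 322.37826406785007, 'cy': 239.17117978030205, 'tool_from_camera': array([[-3.71950307e-04, -9.53475647e-01, -3.01469819e-01,
         8.21891999e-02],
       [ 9.99999770e-01, -5.25395402e-04,  4.27908505e-04,
        -3.96281296e-04],
       [-5.66391195e-04, -3.01469591e-01,  9.53475624e-01,
        -1.62179809e-01],
       [ 0.00000000e+00,  0.00000000e+00,  0.00000000e+00,
         1.00000000e+00]])}
```

View pics/side0.png

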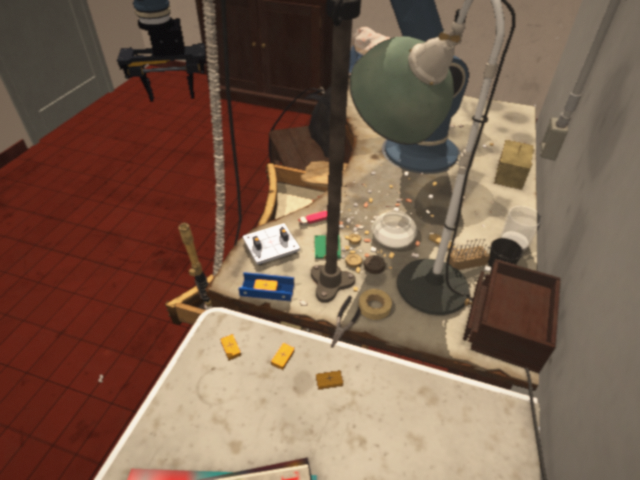

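View pics/top0.png

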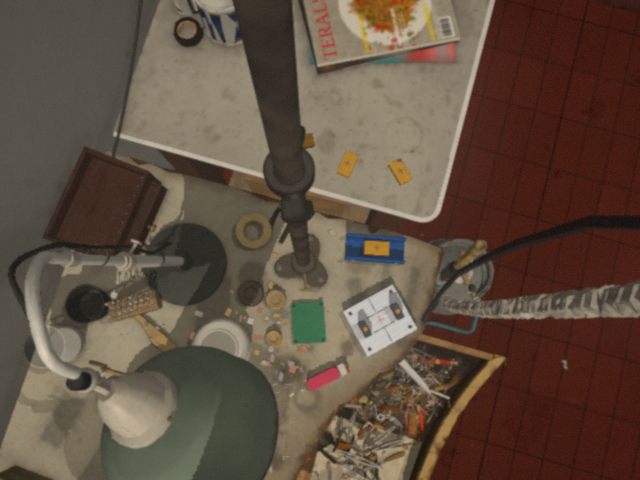

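The side view shows the trough with the bar at (266,286), the stage at (272,243), the pad at (325,246) and the pole at about (335,200). In the top view the bar is at (376,247), the stage cross at (380,320), the pad at (308,321), the pole foot at (300,262), and the lighter at (326,376).

```bash
cat > h.py <<'E'
import cv2, numpy as np
from cell import *
from scipy.spatial.transform import Rotation as R
def cam(n):
    c=camera_info(n); K=np.array([[c['fx'],0,c['cx']],[0,c['fy'],c['cy']],[0,0,1]])
    if 'rvec' in c: M=cv2.Rodrigues(np.array(c['rvec']))[0]; return K,M,np.array(c['tvec'])
    s=sense(); q=s['ee_rot']; T=np.eye(4); T[:3,:3]=R.from_quat([q[1],q[2],q[3],q[0]]).as_matrix(); T[:3,3]=s['eef_pos']
    W=np.linalg.inv(T@c['tool_from_camera']); return K,W[:3,:3],W[:3,3]
def ray(c,px,z):
    K,M,t=c; px=np.atleast_2d(np.array(px,float)); d=np.c_[px,np.ones(len(px))]@np.linalg.inv(K).T@M; o=-M.T@t
    return o+d*((z-o[2])/d[:,2])[:,None]
def proj(c,P):
    K,M,t=c; p=(np.atleast_2d(P)@M.T+t)@K.T; return p[:,:2]/p[:,2:]
def blobs(img,lo,hi,roi,amin=40):
    x0,y0,x1,y1=roi; m=cv2.inRange(cv2.cvtColor(img,cv2.COLOR_BGR2HSV),lo,hi); k=np.zeros_like(m); k[y0:y1,x0:x1]=m[y0:y1,x0:x1]
    return sorted([c for c in cv2.findContours(k,cv2.RETR_EXTERNAL,cv2.CHAIN_APPROX_NONE)[0] if cv2.contourArea(c)>=amin],key=cv2.contourArea)[::-1]
def rect(c,con,z):
    P=ray(c,con.reshape(-1,2),z)[:,:2]; (x,y),(w,h),a=cv2.minAreaRect((P*1000).astype(np.float32))
    if w<h: w,h,a=h,w,a+90
    return np.round([x/1000,y/1000,w/1000,h/1000],4), round(np.deg2rad(((a+90)%180)-90),3)
E
python3 - <<'E'
from h import *
t=cv2.imread('pics/top0.png'); s=cv2.imread('pics/side0.png'); T=cam('top'); S=cam('side')
for nm,lo,hi,roi,roiS,z in [('bar',(8,120,110),(28,255,255),(340,225,410,270),(245,272,295,300),.018),
  ('pad',(60,80,40),(90,255,255),(280,290,335,350),(310,230,345,265),.006),
  ('trough',(100,100,40),(125,255,255),(335,225,415,270),(230,265,300,305),.024),
  ('stage',(0,0,150),(180,45,255),(335,275,425,365),(238,220,303,270),.016),
  ('lighter',(165,100,100),(180,255,255),(290,350,360,400),(290,205,335,230),.012),
  ('cross',(165,60,80),(180,255,255),(365,305,395,335),(260,235,285,250),.016)]:
  for n,im,C,r in (('top',t,T,roi),('side',s,S,roiS)):
    for b in blobs(im,lo,hi,r,4)[:2]: print(nm,n,cv2.contourArea(b),b.mean((0,1)).round(1),*rect(C,b,z))
print('pole',ray(T,[[300,262]],0),'shade',ray(T,[[277,400]],.24))
print('caps',ray(T,[[249,292],[276,298],[273,338]],.01)[:,:2])
v=np.hstack([cv2.resize(t[215:385,230:430],None,fx=3,fy=3,interpolation=cv2.INTER_CUBIC)]); cv2.imwrite('pics/topc.png',v)
E
```

```text
bar top 315.5 [376.2 247.8] [ 0.5649 -0.3817  0.0445  0.026 ] -1.553
bar side 193.0 [265.5 284.2] [ 0.566  -0.3818  0.0483  0.0266] 1.523
pad top 1153.5 [308.4 322.4] [ 0.428  -0.2588  0.0718  0.0567] 0.087
pad side 182.5 [320.  245.9] [ 0.4328 -0.2751  0.0692  0.0235] 0.065
pad side 8.5 [338.3 253.2] [ 0.4516 -0.2332  0.0193  0.0046] 0.027
trough top 1412.5 [375. 248.] [ 0.5639 -0.3792  0.1075  0.0482] 1.509
trough side 1028.5 [267.7 286.7] [ 0.5755 -0.378   0.107   0.0607] 1.515
stage top 2514.5 [382.3 317.9] [ 0.4335 -0.3887  0.1043  0.0921] -1.058
stage top 19.0 [403.5 362.8] [ 0.3602 -0.4314  0.0126  0.007 ] -1.554
stage side 1297.0 [270.3 242.6] [ 0.4368 -0.3889  0.1082  0.0965] -1.058
lighter top 362.0 [322.5 378.2] [ 0.3292 -0.2872  0.059   0.0219] -1.102
lighter side 121.0 [316.9 216.4] [ 0.3349 -0.287   0.0564  0.0256] -1.099
pole [[ 0.53848845 -0.24186958  0.        ]] shade [[ 0.32123051 -0.22142834  0.24      ]]
caps [[ 0.48054154 -0.15005383]
 [ 0.47046745 -0.19975348]
 [ 0.3983595  -0.19637406]]
```

View pics/topc.png

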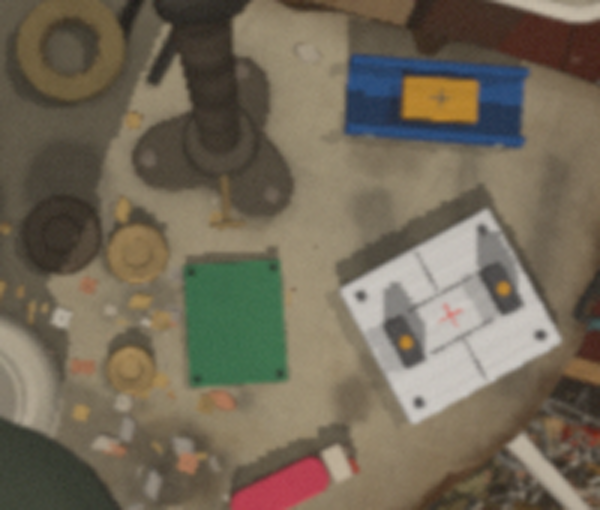

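The crop shows the bar in the trough at (441,98), the stage cross at (451,315) with the stops at (405,342) and (503,289), the pad at (237,322), and the pole foot at about (215,140). I'll move above the trough next and refine with the wrist camera.

Request:
{"name": "arm_command", "arguments": {
  "steps": [
    {"tx": 4,"ty": 2.7,"tz": -0.6,"spin": -0.03,"jaw": 8.7},
    {"tx": 8,"ty": 5.4,"tz": -1.2,"spin": -0.06,"jaw": 8.7},
    {"tx": 11,"ty": 7.5,"tz": -1.7,"spin": -0.08,"jaw": 8.7},
    {"tx": 14,"ty": 9.5,"tz": -2.1,"spin": -0.11,"jaw": 8.7},
    {"tx": 17,"ty": 11.6,"tz": -2.5,"spin": -0.13,"jaw": 8.7},
    {"tx": 20,"ty": 13.6,"tz": -3,"spin": -0.15,"jaw": 8.7},
    {"tx": 23,"ty": 15.6,"tz": -3.5,"spin": -0.18,"jaw": 8.7},
    {"tx": 26,"ty": 17.6,"tz": -4,"spin": -0.2,"jaw": 8.7},
    {"tx": 29,"ty": 19.7,"tz": -4.4,"spin": -0.22,"jaw": 8.7},
    {"tx": 32,"ty": 21.7,"tz": -4.8,"spin": -0.24,"jaw": 8.7},
    {"tx": 35,"ty": 23.7,"tz": -5.2,"spin": -0.27,"jaw": 8.7},
    {"tx": 37.5,"ty": 25.4,"tz": -5.6,"spin": -0.29,"jaw": 8.7},
    {"tx": 39.2,"ty": 26.6,"tz": -6,"spin": -0.3,"jaw": 8.7},
    {"tx": 40.1,"ty": 27.2,"tz": -6,"spin": -0.3,"jaw": 8.7},
    {"tx": 40.1,"ty": 27.2,"tz": -6,"spin": -0.3,"jaw": 8.7},
    {"tx": 40.1,"ty": 27.2,"tz": -6,"spin": -0.3,"jaw": 8.7},
    {"tx": 40.1,"ty": 27.2,"tz": -6,"spin": -0.3,"jaw": 8.7}
  ],
  "grip_force": 25
}}

```text
time_s: 1.52
eef_pos: [0.5634, -0.385, 0.1627]
ee_rot: [0.001, 1.0, -0.029, -0.001]
wrist_force: [-0.6, -1.0, -0.3]
grip_width: 0.087
finger_force: 0.0
```

Run:
```python
from h import *
s=sense(); W=cam('wrist'); im=get_image('wrist'); cv2.imwrite('pics/w1.png',im)
q=s['ee_rot']; print(s['time_s'],s['eef_pos'],'closing',2*np.arctan2(q[2],q[1])+np.pi/2,s['wrist_force'])
r=(0,0,640,480)
for nm,lo,hi,z in [('bar',(8,120,90),(28,255,255),.018),('trough',(100,100,40),(125,255,255),.024),('stage',(0,0,140),(180,50,255),.016)]:
    for b in blobs(im,lo,hi,r,200)[:3]: print(nm,cv2.contourArea(b),b.mean((0,1)).round(),*rect(W,b,z))
```

```text
1.5167 [ 0.56337514 -0.38496157  0.16272022] closing 1.5136481158993933 [-0.57178761 -1.02041857 -0.32233039]
bar 5011.5 [459. 397.] [ 0.3616 -0.5312  0.3724  0.0436] 1.517
bar 1982.0 [241.  33.] [ 0.7246 -0.3293  0.0447  0.0265] -0.412
bar 1870.5 [362.  43.] [ 0.712  -0.4263  0.0444  0.0255] 0.529
trough 5310.5 [311. 225.] [ 0.5671 -0.38    0.1066  0.0486] 1.513
stage 52887.0 [245.  67.] [ 0.6859 -0.3233  0.3971  0.1254] 1.514
stage 2191.5 [332. 315.] [ 0.4749 -0.3867  0.1103  0.0507] 1.512
stage 1993.5 [263. 276.] [ 0.5037 -0.318   0.0835  0.0637] 1.08
```

View pics/w1.png

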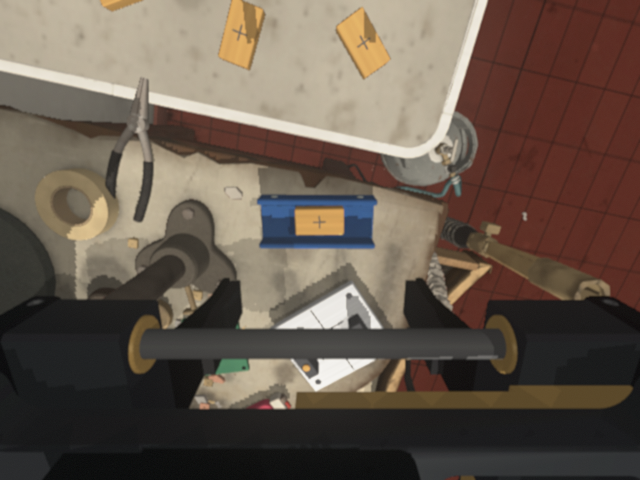

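The wrist view shows the bar at (319,222) in the trough (316,222), the pole foot at (185,250), and the stage partly hidden at (330,335). I'll measure the bar's outline by itself.

Run:
```python
from h import *
W=cam('wrist'); im=cv2.imread('pics/w1.png')
for b in blobs(im,(8,110,90),(28,255,255),(280,195,360,245),200): print(rect(W,b,.018))
print(ray(W,[[319.5,222]],.018), 'foot',ray(W,[[185,250]],.02))
```

```text
(array([ 0.5667, -0.3825,  0.0455,  0.0262]), np.float64(1.512))
[[ 0.56537231 -0.3828513   0.018     ]] foot [[ 0.54575641 -0.25232725  0.02      ]]
```

Request:
{"name": "arm_command", "arguments": {
  "steps": [
    {"tx": 0.1,"ty": 0.1,"tz": -3,"jaw": 8.7},
    {"tx": 0.2,"ty": 0.2,"tz": -6,"jaw": 8.7},
    {"tx": 0.2,"ty": 0.2,"tz": -8.5,"jaw": 8.7},
    {"tx": 0.2,"ty": 0.2,"tz": -10.5,"jaw": 8.7},
    {"tx": 0.2,"ty": 0.2,"tz": -11.5,"jaw": 8.7},
    {"tx": 0.2,"ty": 0.2,"tz": -11.5,"jaw": 8.7},
    {"tx": 0.2,"ty": 0.2,"tz": -11.5,"jaw": 8.7},
    {"tx": 0.2,"ty": 0.2,"tz": -11.5,"jaw": 8.7}
  ]
}}

```text
invalid input at $.steps[0]: expected keys tx, ty, tz, spin, jaw
```

Run:
```python
from h import *
for i in range(4):
    s=sense(); q=s['ee_rot']; print(s['eef_pos'],2*np.arctan2(q[2],q[1])+np.pi/2)
    W=cam('wrist'); im=get_image('wrist')
    for b in blobs(im,(8,110,90),(28,255,255),(200,100,440,330),200)[:1]: print(rect(W,b,.018),b.mean((0,1)))
```

```text
[ 0.56328551 -0.38514339  0.16285557] 1.5130947433923678
(array([ 0.5667, -0.382 ,  0.0447,  0.0262]), np.float64(1.512)) [318.67832168 220.57342657]
[ 0.56345078 -0.38497839  0.16292475] 1.5131520399385492
(array([ 0.5669, -0.3823,  0.0455,  0.0262]), np.float64(1.512)) [318.97183099 220.69014085]
[ 0.5637008  -0.38472021  0.16294406] 1.513464441135636
(array([ 0.5669, -0.382 ,  0.0451,  0.0272]), np.float64(1.532)) [319.47183099 220.83802817]
[ 0.5640184  -0.38430345  0.16290375] 1.5140116641301284
(array([ 0.5665, -0.3819,  0.0447,  0.0262]), np.float64(1.513)) [319.68531469 221.47552448]
```

Request:
{"name": "arm_command", "arguments": {
  "steps": [
    {"tx": 0.1,"ty": 0.1,"tz": -3,"spin": 0,"jaw": 8.7},
    {"tx": 0.1,"ty": 0.1,"tz": -6,"spin": 0,"jaw": 8.7},
    {"tx": 0.1,"ty": 0.1,"tz": -8.5,"spin": 0,"jaw": 8.7},
    {"tx": 0.1,"ty": 0.1,"tz": -10.5,"spin": 0,"jaw": 8.7},
    {"tx": 0.1,"ty": 0.1,"tz": -11.5,"spin": 0,"jaw": 8.7},
    {"tx": 0.1,"ty": 0.1,"tz": -11.5,"spin": 0,"jaw": 8.7},
    {"tx": 0.1,"ty": 0.1,"tz": -11.5,"spin": 0,"jaw": 8.7},
    {"tx": 0.1,"ty": 0.1,"tz": -11.5,"spin": 0,"jaw": 8.7},
    {"tx": 0.1,"ty": 0.1,"tz": -11.5,"spin": 0,"jaw": 8.7}
  ]
}}

```text
time_s: 2.52
eef_pos: [0.5674, -0.3825, 0.0495]
ee_rot: [0.001, 1.0, -0.027, 0.001]
wrist_force: [-0.1, 0.2, 0.4]
grip_width: 0.0867
finger_force: 0.0
```

Run:
```python
from h import *
for i in range(2):
    s=sense(); q=s['ee_rot']; print(s['eef_pos'],2*np.arctan2(q[2],q[1])+np.pi/2)
    W=cam('wrist'); im=get_image('wrist')
    for b in blobs(im,(8,110,90),(28,255,255),(200,60,440,280),200)[:2]: print(rect(W,b,.018),b.mean((0,1)))
```

```text
[ 0.56739644 -0.38249635  0.04950859] 1.5164128024930077
(array([ 0.5712, -0.3824,  0.0454,  0.018 ]), np.float64(1.515)) [321.70901639 267.03688525]
[ 0.5672635  -0.38236746  0.04936458] 1.5164561174555171
(array([ 0.5711, -0.3824,  0.0451,  0.0179]), np.float64(1.515)) [321.8340081  267.10931174]
```

Request:
{"name": "arm_command", "arguments": {
  "steps": [
    {"tx": 0,"ty": 0,"tz": -1.5,"spin": 0,"jaw": 8.7},
    {"tx": 0,"ty": 0,"tz": -3,"spin": 0,"jaw": 8.7},
    {"tx": 0,"ty": 0,"tz": -3.8,"spin": 0,"jaw": 8.7},
    {"tx": 0,"ty": 0,"tz": -4.1,"spin": 0,"jaw": 8.7},
    {"tx": 0,"ty": 0,"tz": -4.1,"spin": 0,"jaw": 8.7},
    {"tx": 0,"ty": 0,"tz": -4.1,"spin": 0,"jaw": 8.7},
    {"tx": 0,"ty": 0,"tz": -4.1,"spin": 0,"jaw": 6},
    {"tx": 0,"ty": 0,"tz": -4.1,"spin": 0,"jaw": 4},
    {"tx": 0,"ty": 0,"tz": -4.1,"spin": 0,"jaw": 4},
    {"tx": 0,"ty": 0,"tz": -4.1,"spin": 0,"jaw": 4},
    {"tx": 0,"ty": 0,"tz": -4.1,"spin": 0,"jaw": 4},
    {"tx": 0,"ty": 0,"tz": -4.1,"spin": 0,"jaw": 4},
    {"tx": 0,"ty": 0,"tz": -4.1,"spin": 0,"jaw": 4},
    {"tx": 0,"ty": 0,"tz": -4.1,"spin": 0,"jaw": 4}
  ],
  "grip_force": 25
}}

```text
time_s: 3.78
eef_pos: [0.5663, -0.3818, 0.0066]
ee_rot: [0.0, 1.0, -0.027, 0.0]
wrist_force: [-0.3, -0.6, 0.9]
grip_width: 0.0459
finger_force: 25.0
```

Request:
{"name": "arm_command", "arguments": {
  "steps": [
    {"tx": 0,"ty": 0,"tz": 1,"spin": 0,"jaw": 4},
    {"tx": 0,"ty": 0,"tz": 3,"spin": 0,"jaw": 4},
    {"tx": -0.5,"ty": 0,"tz": 4.5,"spin": 0,"jaw": 4},
    {"tx": -2,"ty": 0,"tz": 5,"spin": 0.1,"jaw": 4},
    {"tx": -4,"ty": 0,"tz": 5,"spin": 0.2,"jaw": 4},
    {"tx": -6,"ty": 0,"tz": 5,"spin": 0.3,"jaw": 4},
    {"tx": -8,"ty": 0,"tz": 5,"spin": 0.4,"jaw": 4},
    {"tx": -9.5,"ty": 0,"tz": 5,"spin": 0.5,"jaw": 4},
    {"tx": -10,"ty": 0,"tz": 5,"spin": 0.6,"jaw": 4},
    {"tx": -10.3,"ty": 1,"tz": 5,"spin": 0.7,"jaw": 4},
    {"tx": -11,"ty": 2.7,"tz": 5,"spin": 0.8,"jaw": 4},
    {"tx": -12,"ty": 4.7,"tz": 5,"spin": 0.9,"jaw": 4},
    {"tx": -12.8,"ty": 6.7,"tz": 5,"spin": 0.97,"jaw": 4},
    {"tx": -13.5,"ty": 8.7,"tz": 5,"spin": 1.0,"jaw": 4},
    {"tx": -14,"ty": 10.3,"tz": 5,"spin": 1.0,"jaw": 4},
    {"tx": -14.1,"ty": 11.3,"tz": 5,"spin": 1.0,"jaw": 4},
    {"tx": -14.1,"ty": 11.3,"tz": 5,"spin": 1.0,"jaw": 4},
    {"tx": -14.1,"ty": 11.3,"tz": 5,"spin": 1.0,"jaw": 4},
    {"tx": -14.1,"ty": 11.3,"tz": 5,"spin": 1.0,"jaw": 4},
    {"tx": -14.1,"ty": 11.3,"tz": 5,"spin": 1.0,"jaw": 4}
  ]
}}

```text
time_s: 5.45
eef_pos: [0.4258, -0.2701, 0.0568]
ee_rot: [0.001, 0.891, 0.455, 0.0]
wrist_force: [-0.6, -0.9, -1.8]
grip_width: 0.0461
finger_force: 25.0
```

Run:
```python
from h import *
s=sense(); print(s['eef_pos'],s['wrist_force'],s['joint_positions'])
a=get_image('side'); b=get_image('top')
cv2.imwrite('pics/m1.png',np.hstack([cv2.resize(a[150:330,200:400],(400,360)),cv2.resize(b[210:390,220:420],(400,360))]))
```

```text
[ 0.42575188 -0.27012526  0.05678524] [-0.61714639 -0.92298907 -1.81708133] [ 0.78202274  0.44152109 -0.37303056  2.06886457  0.2534355   0.67266362
 -0.38433338]
```

View pics/m1.png

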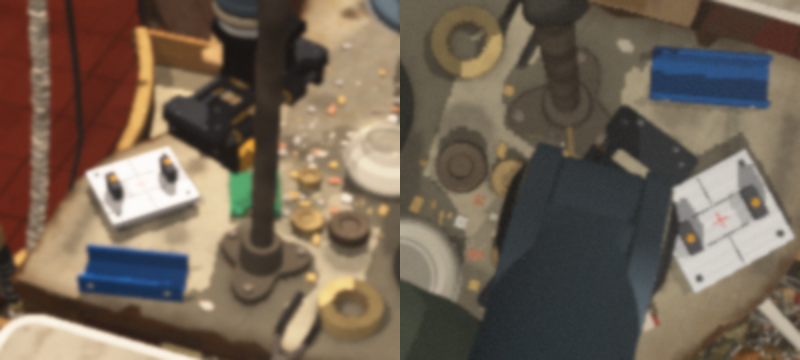

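In the left (side) half the gripper sits over the pad left of the pole; in the right (top) half it is clear of the pole foot and the stage at (722,220). Lowering the bar onto the pad.

Request:
{"name": "arm_command", "arguments": {
  "steps": [
    {"tx": 0,"ty": 0,"tz": -1,"spin": 0,"jaw": 4},
    {"tx": 0,"ty": 0,"tz": -2.5,"spin": 0,"jaw": 4},
    {"tx": 0,"ty": 0,"tz": -3.7,"spin": 0,"jaw": 4},
    {"tx": 0,"ty": 0,"tz": -4.3,"spin": 0,"jaw": 4},
    {"tx": 0,"ty": 0,"tz": -4.6,"spin": 0,"jaw": 4},
    {"tx": 0,"ty": 0,"tz": -4.7,"spin": 0,"jaw": 4},
    {"tx": 0,"ty": 0,"tz": -4.7,"spin": 0,"jaw": 4},
    {"tx": 0,"ty": 0,"tz": -4.8,"spin": 0,"jaw": 4},
    {"tx": 0,"ty": 0,"tz": -4.8,"spin": 0,"jaw": 4},
    {"tx": 0,"ty": 0,"tz": -4.8,"spin": 0,"jaw": 4}
  ]
}}

```text
time_s: 6.38
eef_pos: [0.4256, -0.2689, 0.009]
ee_rot: [0.0, 0.89, 0.455, 0.0]
wrist_force: [0.4, -0.9, -0.6]
grip_width: 0.0458
finger_force: 25.0
```

Request:
{"name": "arm_command", "arguments": {
  "steps": [
    {"tx": 0,"ty": 0,"tz": -0.1,"spin": 0,"jaw": 4},
    {"tx": 0,"ty": 0,"tz": -0.1,"spin": 0,"jaw": 4},
    {"tx": 0,"ty": 0,"tz": -0.1,"spin": 0,"jaw": 4.9},
    {"tx": 0,"ty": 0,"tz": -0.1,"spin": 0,"jaw": 5.6},
    {"tx": 0,"ty": 0,"tz": -0.1,"spin": 0,"jaw": 5.6},
    {"tx": 0,"ty": 0,"tz": -0.1,"spin": 0,"jaw": 5.6},
    {"tx": 0,"ty": 0,"tz": -0.1,"spin": 0,"jaw": 5.6},
    {"tx": 0,"ty": 0,"tz": 0.5,"spin": 0,"jaw": 5.6},
    {"tx": 0,"ty": 0,"tz": 1.5,"spin": 0,"jaw": 5.6},
    {"tx": 0,"ty": 0,"tz": 3,"spin": 0,"jaw": 5.6},
    {"tx": 0,"ty": 0,"tz": 4.5,"spin": 0,"jaw": 5.6},
    {"tx": 0,"ty": 0,"tz": 5.5,"spin": 0,"jaw": 5.6},
    {"tx": 0,"ty": 0,"tz": 5.5,"spin": 0,"jaw": 5.6}
  ]
}}

```text
time_s: 7.47
eef_pos: [0.4269, -0.2696, 0.0662]
ee_rot: [0.002, 0.89, 0.455, 0.001]
wrist_force: [0.2, -0.6, -0.2]
grip_width: 0.0559
finger_force: 0.0
```

Run:
```python
from h import *
s=sense(); q=s['ee_rot']; print(s['eef_pos'],2*np.arctan2(q[2],q[1])+np.pi/2,s['wrist_force'])
W=cam('wrist'); im=get_image('wrist'); cv2.imwrite('pics/w2.png',im)
S=cam('side'); a=get_image('side')
for c,i,r in ((W,im,(200,60,440,300)),(S,a,(300,220,360,270))):
  for b in blobs(i,(8,110,90),(28,255,255),r,20)[:3]: print(rect(c,b,.020),b.mean((0,1)))
```

```text
[ 0.42692431 -0.26957864  0.06617589] 2.5164240777032 [ 0.17719368 -0.60873746 -0.16593945]
(array([ 0.4259, -0.2668,  0.0455,  0.0277]), np.float64(-0.627)) [319.4097561 260.6      ]
(array([ 0.484 , -0.201 ,  0.0546,  0.0287]), np.float64(-0.004)) [353.48 260.22]
(array([ 0.4318, -0.2761,  0.0607,  0.03  ]), np.float64(-0.022)) [321.11111111 241.91111111]
(array([ 0.416 , -0.2021,  0.0327,  0.0302]), np.float64(-1.497)) [352.74285714 238.31428571]
```

View pics/w2.png

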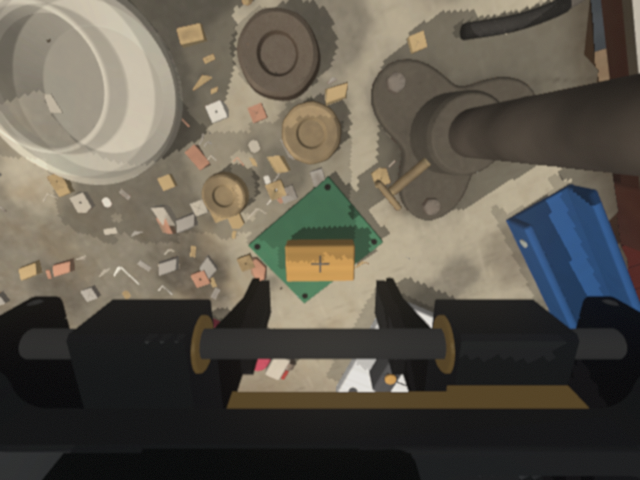

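The wrist view shows the bar flat on the pad at (320,263), with the caps at (277,52), (311,131) and (225,196) undisturbed. Turning a quarter turn for the second grasp.

Request:
{"name": "arm_command", "arguments": {
  "steps": [
    {"tx": 0,"ty": 0,"tz": 0,"spin": -0.12,"jaw": 5},
    {"tx": 0,"ty": 0,"tz": 0,"spin": -0.24,"jaw": 5},
    {"tx": 0,"ty": 0,"tz": 0,"spin": -0.36,"jaw": 5},
    {"tx": 0,"ty": 0,"tz": 0,"spin": -0.48,"jaw": 5},
    {"tx": 0,"ty": 0,"tz": 0,"spin": -0.6,"jaw": 5},
    {"tx": 0,"ty": 0,"tz": 0,"spin": -0.72,"jaw": 5},
    {"tx": 0,"ty": 0,"tz": 0,"spin": -0.84,"jaw": 5},
    {"tx": 0,"ty": 0,"tz": 0,"spin": -0.96,"jaw": 5},
    {"tx": 0,"ty": 0,"tz": 0,"spin": -1.08,"jaw": 5},
    {"tx": 0,"ty": 0,"tz": 0,"spin": -1.2,"jaw": 5},
    {"tx": 0,"ty": 0,"tz": 0,"spin": -1.32,"jaw": 5},
    {"tx": 0,"ty": 0,"tz": 0,"spin": -1.43,"jaw": 5},
    {"tx": 0,"ty": 0,"tz": 0,"spin": -1.52,"jaw": 5},
    {"tx": 0,"ty": 0,"tz": 0,"spin": -1.57,"jaw": 5},
    {"tx": 0,"ty": 0,"tz": 0,"spin": -1.57,"jaw": 5},
    {"tx": 0,"ty": 0,"tz": 0,"spin": -1.57,"jaw": 5},
    {"tx": 0,"ty": 0,"tz": 0,"spin": -1.57,"jaw": 5},
    {"tx": 0,"ty": 0,"tz": 0,"spin": -1.57,"jaw": 5}
  ]
}}

```text
time_s: 9.07
eef_pos: [0.4251, -0.2686, 0.0633]
ee_rot: [-0.0, 0.952, -0.307, -0.0]
wrist_force: [-0.3, -0.0, -0.9]
grip_width: 0.0499
finger_force: 0.0
```

Run:
```python
from h import *
for i in range(3):
  s=sense(); q=s['ee_rot']; print(s['eef_pos'],2*np.arctan2(q[2],q[1])+np.pi/2,s['wrist_force'])
  W=cam('wrist'); im=get_image('wrist')
  for b in blobs(im,(8,110,90),(28,255,255),(200,60,440,300),200)[:2]: print(rect(W,b,.020),b.mean((0,1)))
```

```text
[ 0.42509559 -0.26862961  0.06329789] 0.9473879213441733 [-0.28554257 -0.0290015  -0.8667372 ]
(array([ 0.4263, -0.2691,  0.0484,  0.0258]), np.float64(-0.624)) [320.95098039 261.35784314]
[ 0.42513849 -0.26866731  0.0633726 ] 0.9471192086291963 [0.85564805 0.32759252 0.30674553]
(array([ 0.4264, -0.2691,  0.0484,  0.0258]), np.float64(-0.624)) [320.83902439 261.56585366]
[ 0.42515625 -0.26872697  0.06345413] 0.9468629615155809 [-0.48168029 -0.47143331 -0.61211163]
(array([ 0.4265, -0.2691,  0.0487,  0.0254]), np.float64(-0.609)) [320.82926829 261.6097561 ]
```

Request:
{"name": "arm_command", "arguments": {
  "steps": [
    {"tx": 0,"ty": 0,"tz": -1.5,"spin": 0,"jaw": 5},
    {"tx": 0,"ty": 0,"tz": -3,"spin": 0,"jaw": 5},
    {"tx": 0,"ty": 0,"tz": -4.3,"spin": 0,"jaw": 5},
    {"tx": 0,"ty": 0,"tz": -5.1,"spin": 0,"jaw": 5},
    {"tx": 0,"ty": 0,"tz": -5.4,"spin": 0,"jaw": 5},
    {"tx": 0,"ty": 0,"tz": -5.4,"spin": 0,"jaw": 5},
    {"tx": 0,"ty": 0,"tz": -5.4,"spin": 0,"jaw": 5},
    {"tx": 0,"ty": 0,"tz": -5.4,"spin": 0,"jaw": 4},
    {"tx": 0,"ty": 0,"tz": -5.4,"spin": 0,"jaw": 3},
    {"tx": 0,"ty": 0,"tz": -5.4,"spin": 0,"jaw": 2},
    {"tx": 0,"ty": 0,"tz": -5.4,"spin": 0,"jaw": 2},
    {"tx": 0,"ty": 0,"tz": -5.4,"spin": 0,"jaw": 2},
    {"tx": 0,"ty": 0,"tz": -5.4,"spin": 0,"jaw": 2},
    {"tx": 0,"ty": 0,"tz": -5.4,"spin": 0,"jaw": 2},
    {"tx": 0,"ty": 0,"tz": -5.4,"spin": 0,"jaw": 2},
    {"tx": 0,"ty": 0,"tz": -5.4,"spin": 0,"jaw": 2}
  ],
  "grip_force": 25
}}

```text
time_s: 10.55
eef_pos: [0.4255, -0.2688, 0.0099]
ee_rot: [0.0, 0.952, -0.307, 0.0]
wrist_force: [-0.5, 1.1, 3.8]
grip_width: 0.0256
finger_force: 25.0
```

Run:
```python
from h import *
for n,r in (('top',(368,308,394,332)),('side',(264,236,281,249))):
    im=cv2.imread(f'pics/{n}0.png').astype(float); x0,y0,x1,y1=r; c=im[y0:y1,x0:x1]
    w=np.clip(c[...,2]-(c[...,0]+c[...,1])/2-12,0,None); yy,xx=np.mgrid[y0:y1,x0:x1]; p=[(w*xx).sum()/w.sum(),(w*yy).sum()/w.sum()]
    print(n,w.max(),p,ray(cam(n),[p],.016))
    for k in ([[-33,0],[33,0]]): pass
T=cam('top'); st=np.array([[405,343],[503,289]])/3+[230,215]; d=ray(T,st,.036); print(d,d.mean(0),np.arctan2(*(d[1]-d[0])[1::-1]))
S=cam('side'); im=cv2.imread('pics/side0.png')
for n,r in (('top',(335,275,425,365)),('side',(238,220,303,270))):
    im=cv2.imread(f'pics/{n}0.png'); b=blobs(im,(8,110,90),(28,255,255),r,1); print(n,[(x.mean((0,1)),ray(cam(n),x.mean((0,1)),.038)[0].round(4)) for x in b])
```

```text
top 63.5 [np.float64(379.7372627372627), np.float64(319.35164835164835)] [[ 0.43501712 -0.38882343  0.016     ]]
side 11.0 [np.float64(272.989417989418), np.float64(241.1058201058201)] [[ 0.43404004 -0.38356566  0.016     ]]
[[ 0.41694139 -0.3604123   0.036     ]
 [ 0.44951623 -0.41834323  0.036     ]] [ 0.43322881 -0.38937777  0.036     ] -1.0585552103714286
top [(array([421.6 , 337.65]), array([ 0.4042, -0.46  ,  0.038 ])), (array([418.20689655, 357.4137931 ]), array([ 0.37  , -0.4537,  0.038 ])), (array([397.41666667, 310.66666667]), array([ 0.4506, -0.4176,  0.038 ])), (array([364.81818182, 328.72727273]), array([ 0.418 , -0.3599,  0.038 ]))]
side [(array([262.24590164, 224.04918033]), array([ 0.4019, -0.4116,  0.038 ])), (array([239.27272727, 239.45454545]), array([ 0.457 , -0.4551,  0.038 ])), (array([283.14285714, 230.71428571]), array([ 0.421 , -0.3608,  0.038 ])), (array([256., 239.]), array([ 0.4527, -0.4181,  0.038 ]))]
```

Request:
{"name": "arm_command", "arguments": {
  "steps": [
    {"tx": 0,"ty": 0,"tz": 1,"spin": 0,"jaw": 2},
    {"tx": 0,"ty": 0,"tz": 3,"spin": 0,"jaw": 2},
    {"tx": 0,"ty": 0,"tz": 5,"spin": 0,"jaw": 2},
    {"tx": 0,"ty": -1,"tz": 6.5,"spin": -0.05,"jaw": 2},
    {"tx": 0.1,"ty": -3,"tz": 7,"spin": -0.12,"jaw": 2},
    {"tx": 0.3,"ty": -5,"tz": 7,"spin": -0.2,"jaw": 2},
    {"tx": 0.5,"ty": -7,"tz": 7,"spin": -0.28,"jaw": 2},
    {"tx": 0.7,"ty": -9,"tz": 7,"spin": -0.35,"jaw": 2},
    {"tx": 0.8,"ty": -10.8,"tz": 7,"spin": -0.4,"jaw": 2},
    {"tx": 0.8,"ty": -11.8,"tz": 7,"spin": -0.43,"jaw": 2},
    {"tx": 0.8,"ty": -12,"tz": 7,"spin": -0.43,"jaw": 2},
    {"tx": 0.8,"ty": -12,"tz": 7,"spin": -0.43,"jaw": 2},
    {"tx": 0.8,"ty": -12,"tz": 7,"spin": -0.43,"jaw": 2},
    {"tx": 0.8,"ty": -12,"tz": 7,"spin": -0.43,"jaw": 2},
    {"tx": 0.8,"ty": -12,"tz": 7,"spin": -0.43,"jaw": 2}
  ]
}}

```text
time_s: 11.8
eef_pos: [0.4335, -0.3874, 0.0795]
ee_rot: [-0.0, 0.865, -0.502, -0.0]
wrist_force: [0.1, 0.2, -0.3]
grip_width: 0.0254
finger_force: 25.0
```

Run:
```python
from h import *
s=sense(); q=s['ee_rot']; print(s['eef_pos'],2*np.arctan2(q[2],q[1])+np.pi/2,s['wrist_force'],s['finger_force'])
W=cam('wrist'); im=get_image('wrist'); cv2.imwrite('pics/w3.png',im)
for b in blobs(im,(8,110,90),(28,255,255),(150,60,490,400),200)[:3]: print(rect(W,b,s['eef_pos'][2]+.010),b.mean((0,1)))
```

```text
[ 0.43348567 -0.38741297  0.07954236] 0.5184204265844219 [ 0.12138103  0.1950534  -0.32747832] 24.999777674674988
(array([ 0.4356, -0.3934,  0.0397,  0.0262]), np.float64(-1.052)) [322.51489362 292.93191489]
(array([ 0.4395, -0.3189,  0.0954,  0.0048]), np.float64(0.519)) [250.99425287 395.64367816]
(array([ 0.3448, -0.3752,  0.0459,  0.0088]), np.float64(0.519)) [448.73796791 392.46524064]
```

View pics/w3.png

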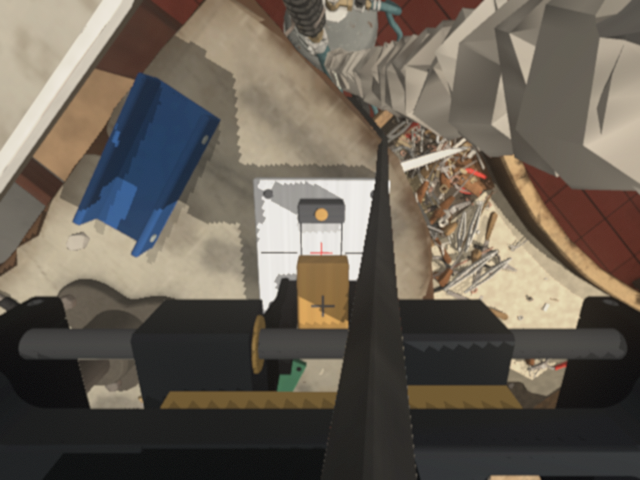

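The wrist view shows the bar in the fingers with its mark at (323,305), the stage's red cross at (321,252), the far stop's dot at (321,215), and a dark cable in front of the camera. I'll compute the remaining offset.

Run:
```python
from h import *
im=cv2.imread('pics/w3.png').astype(float); W=cam('wrist'); s=sense(); p0=s['eef_pos']; print(p0)
def cen(w,x0,y0): yy,xx=np.mgrid[y0:y0+w.shape[0],x0:x0+w.shape[1]]; return [(w*xx).sum()/w.sum(),(w*yy).sum()/w.sum()]
c=im[238:256,305:338]; w=np.clip(c[...,2]-(c[...,0]+c[...,1])/2-15,0,None); 
for r,row in enumerate((w>15).sum(1)): print(238+r,row,end=' ')
print(cen(w,305,238))
# cross row = bar-wise peak row
r=238+int(np.argmax(w.sum(1))); print('row',r)
bl=ray(W,[[321.5,252.5]],.016)[0]; dot=[b.mean((0,1)) for b in blobs(im.astype(np.uint8),(8,110,90),(28,255,255),(300,195,345,232),20)]
print('cross',bl,'dot',dot,[ray(W,d,.037) for d in dot])
# dark mark on the bar
g=np.clip(170-c*0,0,None)
c=im[292:320,308:338].mean(2); w=np.clip(np.median(c)-25-c,0,None); m=cen(w,308,292); print('mark',m,ray(W,[m],p0[2]+.0101))
```

```text
[ 0.43347849 -0.38770315  0.07960077]
238 0 239 0 240 0 241 0 242 1 243 3 244 3 245 3 246 3 247 3 248 3 249 3 250 3 251 5 252 23 253 23 254 21 255 4 [np.float64(320.75743270389717), np.float64(251.4243672157493)]
row 252
cross [ 0.43385916 -0.38908021  0.016     ] dot [array([320.96875, 214.0625 ])] [array([[ 0.4504178 , -0.41766363,  0.037     ]])]
mark [np.float64(324.22325581395353), np.float64(304.9501661129568)] [[ 0.43169775 -0.38850192  0.08970077]]
```

Request:
{"name": "arm_command", "arguments": {
  "steps": [
    {"tx": 0.1,"ty": -0.1,"tz": -1,"spin": 0,"jaw": 2},
    {"tx": 0.1,"ty": -0.1,"tz": -2,"spin": 0,"jaw": 2},
    {"tx": 0.1,"ty": -0.1,"tz": -3,"spin": 0,"jaw": 2},
    {"tx": 0.1,"ty": -0.1,"tz": -3.4,"spin": 0,"jaw": 2},
    {"tx": 0.1,"ty": -0.1,"tz": -3.4,"spin": 0,"jaw": 2},
    {"tx": 0.1,"ty": -0.1,"tz": -3.4,"spin": 0,"jaw": 2},
    {"tx": 0.1,"ty": -0.1,"tz": -3.4,"spin": 0,"jaw": 2},
    {"tx": 0.1,"ty": -0.1,"tz": -3.4,"spin": 0,"jaw": 2},
    {"tx": 0.1,"ty": -0.1,"tz": -3.4,"spin": 0,"jaw": 2}
  ]
}}

```text
time_s: 12.6
eef_pos: [0.4346, -0.3899, 0.046]
ee_rot: [0.0, 0.864, -0.503, 0.0]
wrist_force: [0.2, -0.7, -1.2]
grip_width: 0.0257
finger_force: 25.0
```

Run:
```python
from h import *
s=sense(); q=s['ee_rot']; print(s['eef_pos'],2*np.arctan2(q[2],q[1])+np.pi/2,s['wrist_force'],s['finger_force'])
W=cam('wrist'); im=get_image('wrist'); a=get_image('side'); cv2.imwrite('pics/side4.png',a)
cv2.imwrite('pics/w4.png',np.hstack([cv2.resize(im[180:340,230:410],(450,400)),cv2.resize(a[205:275,235:305],(350,400) if 0 else (350,350)).copy()[:400] if 0 else cv2.resize(a[200:280,235:305],(350,400),interpolation=cv2.INTER_CUBIC)]))
for b in blobs(im,(8,110,90),(28,255,255),(150,60,490,400),20)[:4]: print(rect(W,b,s['eef_pos'][2]+.010),b.mean((0,1)),ray(W,b.mean((0,1)),.037))
```

```text
[ 0.43457162 -0.3899392   0.04599129] 0.5165653427109362 [ 0.16311497 -0.69509194 -1.20651867] 24.99977946281433
(array([ 0.4367, -0.3959,  0.0397,  0.0262]), np.float64(-1.054)) [322.36016949 292.75423729] [[ 0.43226271 -0.38788077  0.037     ]]
(array([ 0.4291, -0.3304,  0.1233,  0.0088]), np.float64(0.517)) [279.84632035 395.47619048] [[ 0.42038932 -0.31310799  0.037     ]]
(array([ 0.3364, -0.3831,  0.0238,  0.0088]), np.float64(0.517)) [469.27619048 392.31428571] [[ 0.31891892 -0.37353842  0.037     ]]
(array([ 0.452 , -0.3528,  0.0346,  0.006 ]), np.float64(-1.132)) [256.25806452 343.88709677] [[ 0.44979206 -0.33952124  0.037     ]]
```

View pics/w4.png

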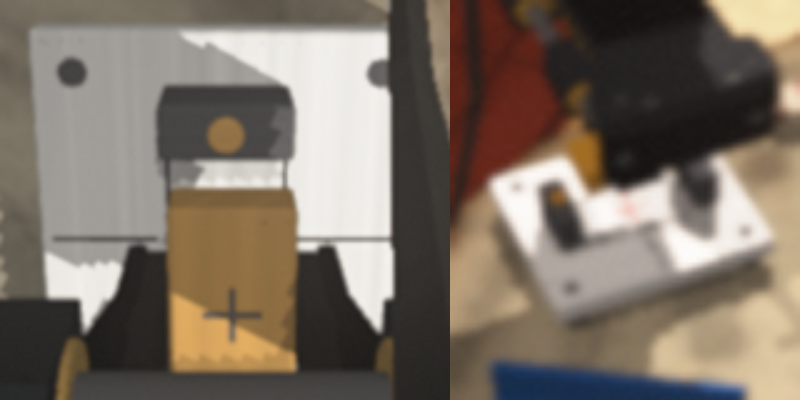

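Left half (wrist): bar mark at crop (232,315), stop dot at (226,135), the stage's cross line at row 239, scribed lines at x=168 and 286. The right half (side) shows the gripper just above the stage.

Run:
```python
from h import *
W=cam('wrist'); p=sense()['eef_pos']; f=lambda u,v:[230+(u+.5)/2.5-.5,180+(v+.5)/2.5-.5]
ex=np.array([np.cos(-1.058),np.sin(-1.058),0]); ey=np.array([-ex[1],ex[0],0])
m=ray(W,[f(232,315)],p[2]+.0101)[0]; d=ray(W,[f(226,135)],.037)[0]
L=ray(W,[f(70,239),f(380,239)],.016); sl=ray(W,[f(168,185),f(286,185)],.016)
e=ray(W,[f(170,208),f(296,208),f(233,192)],p[2]+.0101)
for n,q in (('mark',m),('dot',d),('tcp',p),('lineL',L[0]),('lineR',L[1]),('scr1',sl[0]),('scr2',sl[1]),('be1',e[0]),('be2',e[1]),('bartop',e[2])): print(n,np.round([q@ex*1000,q@ey*1000],1),q.round(4))
print('topcross',[np.round([q@ex*1000,q@ey*1000],1) for q in np.array([[.435,-.3888,0],[.4335,-.3887,0],[.4343,-.3888,0],[.4368,-.3889,0]])])
```

```text
mark [552.3 186.3] [ 0.4332 -0.3899  0.0561]
dot [584.6 187.6] [ 0.4503 -0.4173  0.037 ]
tcp [552.9 187.3] [ 0.4345 -0.3899  0.046 ]
lineL [551.3 226.4] [ 0.4678 -0.3693  0.016 ]
lineR [551.6 149.6] [ 0.4009 -0.4072  0.016 ]
scr1 [565.6 201.9] [ 0.4534 -0.3938  0.016 ]
scr2 [565.7 173.2] [ 0.4285 -0.408   0.016 ]
be1 [575.4 198.4] [ 0.4552 -0.4041  0.0561]
be2 [575.5 173.9] [ 0.4339 -0.4162  0.0561]
bartop [578.8 186.2] [ 0.4462 -0.413   0.0561]
topcross [array([552.2, 188.3]), array([551.4, 187. ]), array([551.9, 187.7]), array([553.2, 189.8])]
```

Request:
{"name": "arm_command", "arguments": {
  "steps": [
    {"tx": 0,"ty": 0.1,"tz": 0,"spin": 0,"jaw": 2},
    {"tx": 0,"ty": 0.1,"tz": -0.7,"spin": 0,"jaw": 2},
    {"tx": 0,"ty": 0.1,"tz": -1.4,"spin": 0,"jaw": 2},
    {"tx": 0,"ty": 0.1,"tz": -2,"spin": 0,"jaw": 2},
    {"tx": 0,"ty": 0.1,"tz": -2.3,"spin": 0,"jaw": 2},
    {"tx": 0,"ty": 0.1,"tz": -2.4,"spin": 0,"jaw": 2},
    {"tx": 0,"ty": 0.1,"tz": -2.5,"spin": 0,"jaw": 2},
    {"tx": 0,"ty": 0.1,"tz": -2.5,"spin": 0,"jaw": 2},
    {"tx": 0,"ty": 0.1,"tz": -2.5,"spin": 0,"jaw": 2},
    {"tx": 0,"ty": 0.1,"tz": -2.5,"spin": 0,"jaw": 2},
    {"tx": 0,"ty": 0.1,"tz": -2.5,"spin": 0,"jaw": 2}
  ]
}}

```text
time_s: 13.62
eef_pos: [0.4345, -0.3888, 0.0208]
ee_rot: [0.0, 0.864, -0.503, 0.0]
wrist_force: [-0.0, -0.3, 0.0]
grip_width: 0.0256
finger_force: 25.0
```

Request:
{"name": "arm_command", "arguments": {
  "steps": [
    {"tx": 0,"ty": 0,"tz": -0.05,"spin": 0,"jaw": 2},
    {"tx": 0,"ty": 0,"tz": -0.1,"spin": 0,"jaw": 2},
    {"tx": 0,"ty": 0,"tz": -0.1,"spin": 0,"jaw": 2},
    {"tx": 0,"ty": 0,"tz": -0.1,"spin": 0,"jaw": 2},
    {"tx": 0,"ty": 0,"tz": -0.1,"spin": 0,"jaw": 2}
  ]
}}

```text
time_s: 14.03
eef_pos: [0.4344, -0.3888, 0.0199]
ee_rot: [0.0, 0.864, -0.503, 0.0]
wrist_force: [-1.0, 1.3, 2.7]
grip_width: 0.0253
finger_force: 25.0
```

Contact is made, so I'll release and rise.

Request:
{"name": "arm_command", "arguments": {
  "steps": [
    {"tx": 0,"ty": 0,"tz": 0,"spin": 0,"jaw": 2.8},
    {"tx": 0,"ty": 0,"tz": 0,"spin": 0,"jaw": 3.5},
    {"tx": 0,"ty": 0,"tz": 0,"spin": 0,"jaw": 4.5},
    {"tx": 0,"ty": 0,"tz": 0,"spin": 0,"jaw": 5},
    {"tx": 0,"ty": 0,"tz": 0,"spin": 0,"jaw": 5},
    {"tx": 0,"ty": 0,"tz": 0,"spin": 0,"jaw": 5},
    {"tx": 0,"ty": 0,"tz": 1,"spin": 0,"jaw": 5},
    {"tx": 0,"ty": 0,"tz": 3,"spin": 0,"jaw": 5},
    {"tx": 0,"ty": 0,"tz": 5,"spin": 0,"jaw": 5},
    {"tx": 0,"ty": 0,"tz": 7,"spin": 0,"jaw": 5},
    {"tx": 0,"ty": 0,"tz": 9,"spin": 0,"jaw": 5},
    {"tx": 0,"ty": 0,"tz": 10,"spin": 0,"jaw": 5},
    {"tx": 0,"ty": 0,"tz": 10,"spin": 0,"jaw": 5},
    {"tx": 0,"ty": 0,"tz": 10,"spin": 0,"jaw": 5},
    {"tx": 0,"ty": 0,"tz": 10,"spin": 0,"jaw": 5},
    {"tx": 0,"ty": 0,"tz": 10,"spin": 0,"jaw": 5}
  ]
}}

```text
time_s: 15.37
eef_pos: [0.4336, -0.3881, 0.1182]
ee_rot: [-0.0, 0.864, -0.503, -0.001]
wrist_force: [-0.5, 1.2, -1.0]
grip_width: 0.0502
finger_force: 0.0
```

Run:
```python
from h import *
s=sense(); q=s['ee_rot']; print(s['eef_pos'],2*np.arctan2(q[2],q[1])+np.pi/2,s['wrist_force'],s['finger_force'])
W=cam('wrist'); im=get_image('wrist'); 
for b in blobs(im,(8,110,90),(28,255,255),(270,200,380,320),20)[:4]: print(rect(W,b,.030),b.mean((0,1)))
cv2.imwrite('pics/w5.png',cv2.resize(im[180:330,230:430],(800,600),interpolation=cv2.INTER_CUBIC))
```

```text
[ 0.43357419 -0.3880669   0.11820201] 0.5166721298470289 [-0.45658976  1.18383489 -0.99611754] 0.0
(array([ 0.4332, -0.3897,  0.0479,  0.0257]), np.float64(-1.069)) [319.90506329 238.34810127]
(array([ 0.4495, -0.4154,  0.0068,  0.0054]), np.float64(0.516)) [320.5 203. ]
```

View pics/w5.png

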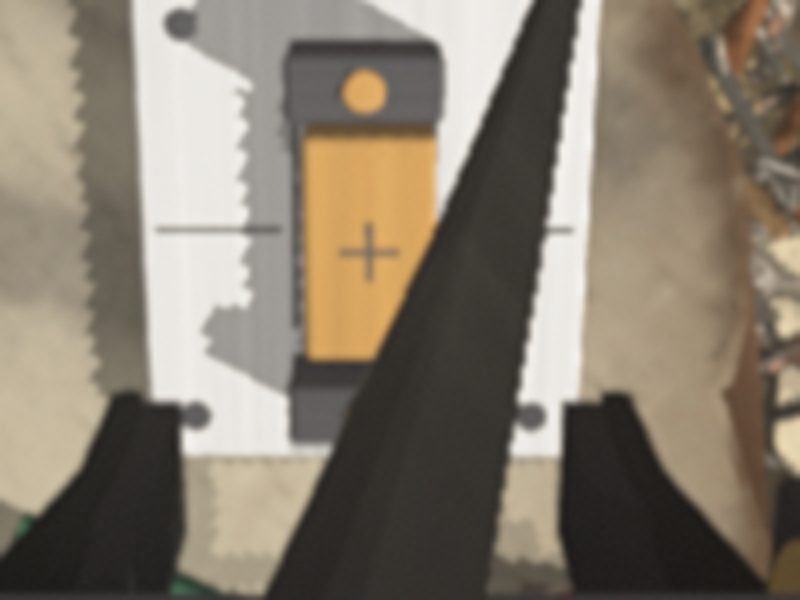

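The bar lies between the stops, with its mark at crop (370,252), stop dot at (364,91) and stage line at row 229. A last numeric check:

Run:
```python
from h import *
W=cam('wrist'); f=lambda u,v:[230+(u+.5)/4-.5,180+(v+.5)/4-.5]
ex=np.array([np.cos(-1.058),np.sin(-1.058),0]); ey=np.array([-ex[1],ex[0],0])
for n,u,v,z in (('mark',370,252,.03),('dot',364,91,.037),('l1',160,229,.016),('l2',565,229,.016),('s1',303,133,.03),('s2',436,133,.03),('s3',306,358,.03),('hole1',181,23,.016),('hole3',196,414,.016),('hole4',531,415,.016),('pl',146,229,.016),('pr',590,229,.016)):
    q=ray(W,[f(u,v)],z)[0]; print(n,np.round([q@ex*1000,q@ey*1000],1))
s=sense(); print(s['dq'].max(),s['time_s'])
```

```text
mark [551.5 186.5]
dot [584.9 187.7]
l1 [551.7 229.7]
l2 [552.  146.4]
s1 [575.3 199.3]
s2 [575.4 174. ]
s3 [529.1 199.3]
hole1 [594.1 223.7]
hole3 [510.1 223.8]
hole4 [510.1 151.7]
pl [551.7 232.6]
pr [552.  141.3]
0.0012665054981817862 15.4167
```

```bash
python3 -c "
from cell import *
print(close_job())"
```

```text
the job is handed in; nothing more can be done
None
```

I handed the job in: the bar was laid on the pad, taken again by its long sides and set flat between the stops, about 1 mm off the cross and square by the last wrist-camera check (limit 4 mm); I did not re-measure the caps and lighter at the end, and no verdict came back.

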